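# Point out the wide-capped sample tube and count it

## Task

One of the four capped sample tubes in the rack in front of you has a wide cap: show the class which one by pointing straight down at it, with the fingertips just above the middle of its cap (about 2 cm clear, not touching), and stay there for at least two seconds. Then count it: press the large key of the tally counter all the way down, let it come back up and move the hand clear. Use nothing but the fingertips, do not touch the tubes, the rack or the other things on the bench, and do not press the small reset key.

Things in the scene. Friction and masses are not known exactly. Their poses are not given: they have to be found in the camera images.
- wide_cap_top (a point): The point to point at: middle of the top of the wide cap of tube_wide, about 101 mm above the bench. z up the tube.
- tube_wide: The tube to point at: clear, 16 mm diameter, 95 mm tall, its white cap 36 mm across and 14 mm high; all other tubes have caps 18 mm across. Origin: centre of its foot. z up the tube. Stands loose in one of the rack's holes, about 1 mm play all round; which hole varies.
- tube_a: A capped sample tube like tube_wide (16 mm diameter, 95 mm tall, clear with a white cap) but with a narrow cap 18 mm across. Origin: centre of its foot. z up the tube. Stands loose in the rack.
- tube_b: A capped sample tube like tube_wide (16 mm diameter, 95 mm tall, clear with a white cap) but with a narrow cap 18 mm across. Origin: centre of its foot. z up the tube. Stands loose in the rack.
- tube_c: A capped sample tube like tube_wide (16 mm diameter, 95 mm tall, clear with a white cap) but with a narrow cap 18 mm across. Origin: centre of its foot. z up the tube. Stands loose in the rack.
- rack: Orange plastic rack fixed to the bench, 100 mm (its x) by 150 mm (its y), 56 mm high, with two rows (along its y) of three square holes 44 mm apart both ways; four hold a tube, with all cap tops 101 mm above the bench. The tubes stand on its 6 mm base plate. Origin: centre of its underside. It stands left or right on the bench, with the counter on the other side.
- counter: Grey desk tally counter fixed to the bench, 100 mm (its x) by 150 mm (its y), top face 38 mm above the bench, with a dark window along its +x side and two round white keys in black collars in front of it: the large one (34 mm across) 18 mm to -x and 36 mm to -y of its centre, the small one (16 mm across) 18 mm to -x and 42 mm to +y. Origin: centre of its underside.
- count_key (a joint): Travel of the large key: 0 up, 0.006 m fully down (straight down). Sprung: about 4 N holds it fully down, and it returns when let go.
- count_key_top (a point): Middle of the top face of the large key; moves down with the key.
- reset_key (a joint): Travel of the small reset key: 0 up, 0.004 m down. Sprung. Not to be pressed.
- dropper_bottle: Small amber bottle with a black cap, 32 mm diameter, 70 mm tall, loose, between rack and counter. Origin: centre of its underside. Leave alone.
- slide_box: Flat white box with a grey lid, about 87 x 62 mm and 31 mm high, loose, nearer the robot between rack and counter. Origin: centre of its underside. Leave alone.
- jar: White jar with a black lid, 48 mm diameter, 75 mm tall, loose, at the far side of the bench. Origin: centre of its underside. Leave alone.
There are look-alikes about, which are no part of the job. What is shaped like the tube_b but orange or turquoise is not meant.

How it is judged:
By the outcome, as a careful person would: the job done as asked, in the order asked, and still so for the second after the job is handed in, with the robot touching nothing.
It also fails if it takes over 43 s, if anything falls off the work surface, if the arm or the gripper's body presses on something with over 40 N, if the wrist force passes 120 N, or if a joint passes its speed limit or range.

## Robot

A 7-joint arm with a two-finger parallel gripper is mounted at the origin on the work surface. World frame = base frame: x ahead of the robot, y to its left, z up, the work surface at z = 0. Lengths are in m, angles in rad, forces in N, time in s.
With the tool pointing down it reaches from about 0.375 to 0.925 m from the base axis. Payload 3.1 kg.
Tool frame: the origin (TCP) lies midway between the tips of the shut fingers; the grasp point (between the pads) lies 19 mm behind it; z points along the fingers, y is the direction in which the jaws open and shut (so a half turn about z gives the same grasp; the last joint's range is limited). The gripper opens to 85 mm and grips with 20 to 120 N. Pads are 22 mm wide; open, the fingers measure 114 mm over their backs; the gripper's body (76 mm by 85 mm) begins 54 mm behind the grasp point. The pads swing forward as they close: fully open they stand 13 mm farther back than shut.
Start: joints at [1.143, 0.383, 0.044, 1.598, -0.018, 1.161, -0.05], TCP at [0.211, -0.615, 0.231] pointing down, gripper open.
Joint ranges: [-2.61, 2.61], [-0.41, 2.15], [-1.48, 1.57], [0, 2.5], [-1.57, 4.71], [0.05, 1.97], [-2.85, 2.85]. Speed limits (rad/s): [2.79, 2.79, 3.14, 3.14, 3.14, 3.14, 3.14].

## Interface

Orientations are given as a unit quaternion [w, x, y, z].
In Python, from plant import robot, cams gives the robot as it stands.
- The arm moves only by the shell command python3 -m jog 'ROWS' [FORCE]. ROWS is a JSON object of lists of equal length, an entry for each row: "angular": the turn, a rotation vector about the tool's x, y, z in degrees, a list of three; "linear": the shift along the tool's x, y, z in m, a list of three; "claw": the gripper command: -1 is fully open, 1 is shut, values between are in proportion. In form: {"angular": [[rx, ry, rz], ...], "linear": [[x, y, z], ...], "claw": [claw, ...]}. A call has 1 to 12 rows; each row is the pose to reach, as a shift and turn from the pose commanded when the call began, along the tool's axes at that moment; what a row does not reach only later rows make up. A row lasts 1/12 s, in which the tool goes at most 41.7 mm and 7.16 degrees, less where a joint would pass 70% of its speed; a pose out of reach is approached as far as the arm can. A call with a gripper value outside its range is refused whole. The fingers move at their own pace and stop on an object; FORCE is the grip in N (left out, the last holds). Time passes only in rows, so rows that repeat a pose let the fingers close. It gives the time, the measured TCP pose, the force and the opening at its end, in the units of the state.
- robot.state(): the state, without advancing time (a new reading comes with each control period).
- cams.get_image(name): name is "side" or "top"; returns a dict with "image" (384x512x3 uint8, red, green, blue), "K" (3x3 intrinsics, pixels), "origin" and "rotation" of the camera in the world. Camera axes: x right, y down, z forward; pixel columns grow to the right and rows downward; lengths in m; the calibration is good to about 2 mm. A picture is of the moment at which its call begins. There is no depth.
- robot.close_job(): hands the job in, once; it reports no verdict.
Trained networks look in a picture, given as the dict that the camera call returned (one of the last four; its "shot" number tells which), for a name from the list of things; names that differ only in an ending like _2 or _b are one class to them, and where a whole thing is asked for, a point or a joint stands for the part that bears it (a point fixed in the world has none). Each returns a list of dicts, best first, with "confidence" (0 to 1); they miss things now and then, are a little off and sometimes report something else, mostly with a low value. They report only what shows in the picture. A call takes as long as a camera call. They do not tell look-alikes from the thing itself.
- cams.spot_in(picture, query): "rect" ([left, top, right, bottom] in pixels, round what is visible of it).
- cams.masks_of(picture, query): "pixels" (384x512 bool, what is visible of it) and "rect" ([left, top, right, bottom] in pixels, round what is visible of it).
- cams.tip_of(picture, query): "centre" ([column, row] in pixels: a listed point, or the origin of a listed thing).
The state is a dict: "time_s": time; "q": joint angles; "qvel": joint speeds; "tau": joint torques, N m; "ee_pos": TCP position; "ee_rot": TCP orientation; "ft_force": force on the tool from outside, world axes, zero at the start; "torque": the same for the moment, N m; "finger_gap": finger opening in m.
Only numpy, scipy, OpenCV 4.12 (cv2) and the standard library are available. Lean on these libraries where they do the work, as an engineer would, in place of code of your own. Each camera call takes 0.05 s, during which the arm holds its last target.

## Working session

There is one attempt and no reset: what is moved stays moved. The work goes in short steps, Python scripts to look and compute and a shell command to move; the robot and the scene stay as the last step left them, time stands still between calls to the robot, and variables do not carry over. Pictures are saved under pics/ and viewed, and the job is handed in when it is done.

```bash
mkdir -p pics; ls
cat > h.py <<'E'
import numpy as np,cv2
from plant import robot,cams
def ray(p,uv):
    K=np.array(p["K"]);R=np.array(p["rotation"]);d=R@np.linalg.solve(K,[uv[0],uv[1],1.0]);return np.array(p["origin"]),d
def at_z(p,uv,z):
    o,d=ray(p,uv);return o+d*(z-o[2])/d[2]
def proj(p,X):
    c=np.array(p["rotation"]).T@(np.array(X)-np.array(p["origin"]));c=np.array(p["K"])@c;return c[:2]/c[2]
def tri(p,a,q,b):
    o1,d1=ray(p,a);o2,d2=ray(q,b);s=np.linalg.lstsq(np.c_[d1,-d2],o2-o1,rcond=None)[0]
    x,y=o1+d1*s[0],o2+d2*s[1];return (x+y)/2,np.linalg.norm(x-y)
def save(p,n):cv2.imwrite("pics/"+n,cv2.cvtColor(p["image"],cv2.COLOR_RGB2BGR))
E
python3 - <<'E'
from h import *
np.set_printoptions(precision=4,suppress=True)
s=robot.state();print({k:np.round(v,3) for k,v in s.items()})
P={}
for n in("top","side"):
    p=P[n]=cams.get_image(n);save(p,n+"1.png");print(n,p["origin"],np.array(p["rotation"]).tolist(),np.array(p["K"])[0])
    
for n in P:
    for q in("wide_cap_top","count_key_top"):
        for r in cams.tip_of(P[n],q)[:3]:
            print(n,q,r["centre"],r["confidence"],at_z(P[n],r["centre"],.101 if 'cap' in q else .042))
for q in("tube_wide","counter","rack","tube_a"):
    for r in cams.spot_in(P["top"],q)[:5]: print(q,np.round(r["rect"]),r["confidence"])
E
```

```text
pics
{'time_s': np.float64(0.0), 'q': array([ 1.143,  0.384,  0.044,  1.6  , -0.018,  1.161, -0.05 ]), 'qvel': array([ 0.   ,  0.001, -0.   , -0.   , -0.002, -0.   , -0.001]), 'tau': array([ -0.   , -43.346,   1.025, -24.951,   0.011,   0.011,   0.   ]), 'ee_pos': array([ 0.21 , -0.614,  0.23 ]), 'ee_rot': array([-0.001,  0.986,  0.164, -0.   ]), 'ft_force': array([-0.785,  0.458, -0.007]), 'torque': array([0.012, 0.05 , 0.002]), 'finger_gap': np.float64(0.086)}
top [ 0.4172 -0.0168  1.1058] [-0.05972320414987864, 0.7138168489191098, -0.6966531421913709, 0.03966162578808656] [470.5457   0.     253.3641]
side [ 0.2911 -0.6231  0.5709] [-0.453962128108122, 0.8632722670119538, -0.1984542147453875, 0.0964121563983436] [365.9974   0.     253.8964]Traceback (most recent call last):
  File "<stdin>", line 11, in <module>
  File "h.py", line 6, in at_z
    o,d=ray(p,uv);return o+d*(z-o[2])/d[2]
        ~~~^^^^^^
  File "h.py", line 4, in ray
    K=np.array(p["K"]);R=np.array(p["rotation"]);d=R@np.linalg.solve(K,[uv[0],uv[1],1.0]);return np.array(p["origin"]),d
                                                   ~^~~~~~~~~~~~~~~~~~~~~~~~~~~~~~~~~~~~~
ValueError: matmul: Input operand 1 has a mismatch in its core dimension 0, with gufunc signature (n?,k),(k,m?)->(n?,m?) (size 3 is different from 4)
```

```bash
sed -i '1a from scipy.spatial.transform import Rotation as Ro\ndef RR(q): return Ro.from_quat(np.roll(q,-1)).as_matrix()' h.py; sed -i 's/np.array(p\["rotation"\])/RR(p["rotation"])/g' h.py
python3 - <<'E'
from h import *
np.set_printoptions(precision=4,suppress=True)
P={}
for n in("top","side"):
    p=P[n]=cams.get_image(n);save(p,n+"1.png")
for n in P:
    for q in("wide_cap_top","count_key_top"):
        for r in cams.tip_of(P[n],q)[:3]:
            print(n,q,r["centre"],r["confidence"],at_z(P[n],r["centre"],.101 if 'cap' in q else .042))
for q in("tube_wide","counter","rack","tube_a"):
    for r in cams.spot_in(P["top"],q)[:5]: print(q,np.round(r["rect"]),r["confidence"])
E
```

```text
top wide_cap_top [340.7, 170.5] 0.65 [ 0.5771 -0.1738  0.101 ]
top count_key_top [192.4, 197.3] 0.56 [0.5173 0.1532 0.042 ]
top count_key_top [268.0, 155.6] 0.39 [ 0.6175 -0.0168  0.042 ]
side wide_cap_top [295.6, 232.0] 0.54 [ 0.5875 -0.1731  0.101 ]
side count_key_top [207.1, 179.2] 0.52 [0.523  0.1694 0.042 ]
tube_wide [332. 160. 346. 177.] 0.47
counter [149. 158. 222. 215.] 0.83
rack [320. 146. 400. 208.] 0.86
tube_a [354. 162. 368. 169.] 0.68
tube_a [340. 183. 351. 195.] 0.56
tube_a [379. 174. 389. 186.] 0.43
```

View pics/top1.png

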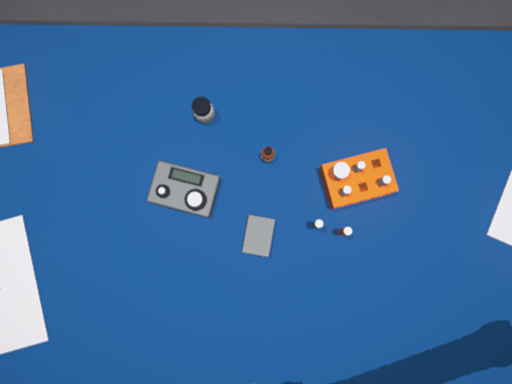

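View pics/side1.png

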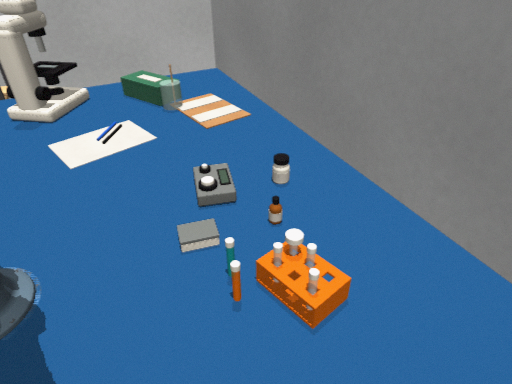

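The top view shows the rack on the right. The candidates for the tube are:
- Wide white cap at about (341,171).
- Narrow caps at (361,166), (347,190) and (386,180).
- Look-alike tubes at (319,224), turquoise, and (347,231), orange.

For the keys, the large one is at about (195,199) and the small reset key, to avoid, is at (162,191). I'll check my choice in close crops and refine it.

Run:
```python
from h import *
np.set_printoptions(precision=4,suppress=True)
P={n:cams.get_image(n) for n in("top","side")}
def blob(p,box):
    x0,y0,x1,y1=box;im=p["image"][y0:y1,x0:x1].astype(int);m=(im.min(2)>150).astype(np.uint8)
    n,l,st,c=cv2.connectedComponentsWithStats(m)
    return [(np.round(c[i]+[x0,y0],2),st[i][2:5].tolist()) for i in range(1,n) if st[i][4]>8]
print("cap",blob(P["top"],(325,155,400,205)));print("key",blob(P["top"],(145,155,225,220)))
print("sidecap",blob(P["side"],(255,222,350,320)));print("sidekey",blob(P["side"],(190,155,240,205)))
a=P["top"]["image"][145:215,315:405];b=P["top"]["image"][150:220,145:235];c=P["side"]["image"][220:290,260:350];d=P["side"]["image"][150:220,175:265]
f=lambda x:cv2.resize(x,None,fx=4,fy=4,interpolation=cv2.INTER_CUBIC)
cv2.imwrite("pics/crop.png",np.vstack([np.hstack([f(a),f(b)]),np.hstack([f(c),f(d)])])[:,:,::-1])
```

```text
cap [(array([341.  , 169.68]), [17, 17, 229]), (array([360.86, 164.5 ]), [9, 8, 58]), (array([386.4 , 179.07]), [9, 9, 60]), (array([346.74, 189.43]), [9, 8, 58])]
key [(array([180.58, 189.12]), [70, 53, 1235]), (array([161.28, 190.1 ]), [7, 7, 39]), (array([194.14, 198.86]), [15, 15, 183])]
sidecap [(array([294.27, 235.67]), [19, 17, 233]), (array([277.68, 246.42]), [10, 11, 77]), (array([311.67, 247.42]), [10, 11, 78]), (array([314.04, 272.89]), [11, 12, 92])]
sidekey [(array([204.  , 165.33]), [5, 4, 18]), (array([207.12, 179.73]), [13, 9, 98])]
```

View pics/crop.png

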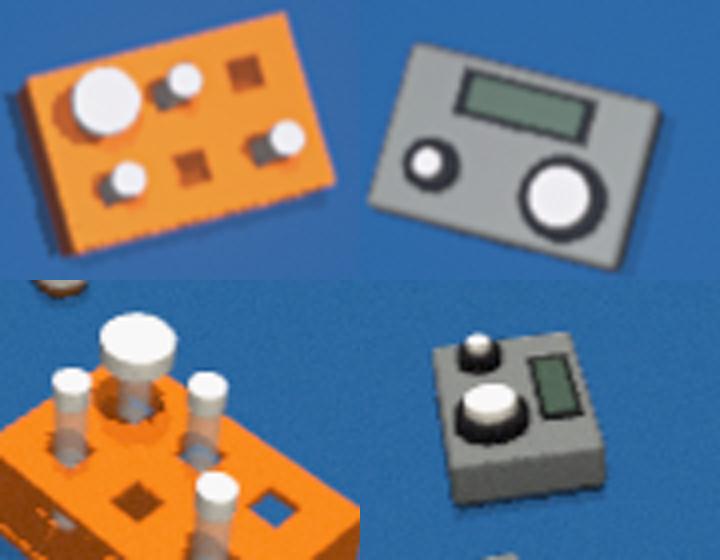

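Run:
```python
from h import *
np.set_printoptions(precision=4,suppress=True)
P={n:cams.get_image(n) for n in("top","side")}
t,s=P["top"],P["side"]
print("cap",at_z(t,(341,169.7),.101),at_z(s,(294.4,233.4),.101),tri(t,(341,169.7),s,(294.4,233.4)))
print("key",at_z(t,(194.1,198.9),.045),at_z(s,(207.3,179.3),.045),tri(t,(194.1,198.9),s,(207.3,179.3)))
# rack corners / counter corner via minAreaRect on masks
for q,z in(("rack",.056),("counter",.038)):
    m=cams.masks_of(t,q)[0]["pixels"].astype(np.uint8)
    c=max(cv2.findContours(m,0,1)[0],key=cv2.contourArea);r=cv2.minAreaRect(c)
    X=np.array([at_z(t,u,z)[:2] for u in cv2.boxPoints(r)]);print(q,X.mean(0),np.linalg.norm(np.diff(X,axis=0),axis=1),X.tolist())
k=at_z(t,(194.1,198.9),.045);k2=at_z(t,(161.3,190.1),.045);print("keydist (exp .078)",np.linalg.norm(k-k2),k2)
st=robot.state();R=RR(st["ee_rot"]);print(st["time_s"],st["ee_pos"],R)
for n,g in(("cap",[.577,-.1745,.121]),):print(R.T@(np.array(g)-st["ee_pos"]))
```

```text
cap [ 0.5789 -0.1745  0.101 ] [ 0.5834 -0.1756  0.101 ] (array([ 0.5809, -0.1754,  0.1012]), np.float64(0.0044947325950913325))
key [0.5134 0.1486 0.045 ] [0.522  0.1642 0.045 ] (array([0.5145, 0.1462, 0.0573]), np.float64(0.00440413834265853))
rack [ 0.5679 -0.2201] [0.1612 0.1039 0.1589] [[0.5946911090955526, -0.12951225324242313], [0.6414295525231906, -0.2837703629394304], [0.5407932424785858, -0.3095977315628471], [0.4948850222345099, -0.1574459255357148]]
counter [0.5387 0.176 ] [0.1029 0.1563 0.1019] [[0.5066606922610536, 0.2620575315403543], [0.6073398526821541, 0.2410208594008516], [0.5701040328082223, 0.08920753562332426], [0.4707693754325347, 0.11191269289242031]]
keydist (exp .078) 0.07813460369122509 [0.5318 0.2246 0.045 ]
0.95 [ 0.2105 -0.615   0.2313] [[ 0.9461  0.3239  0.    ]
 [ 0.3239 -0.9461  0.    ]
 [ 0.      0.     -1.    ]]
[ 0.4894 -0.298   0.1103]
```

Sizes and spacing fit: key spacing is 78.1 mm against 78 expected, and the cap triangulates at z=101 mm. I'll move at safe height with the fingers closing.

```bash
python3 -m jog '{"angular":[[0,0,0],[0,0,0],[0,0,0],[0,0,0],[0,0,0],[0,0,0],[0,0,0],[0,0,0],[0,0,0],[0,0,0],[0,0,0],[0,0,0]],"linear":[[0.017,-0.01,0],[0.05,-0.03,0],[0.084,-0.051,0],[0.118,-0.071,0],[0.152,-0.092,0],[0.186,-0.112,0],[0.22,-0.133,0],[0.254,-0.153,0],[0.288,-0.174,0],[0.322,-0.194,0],[0.35,-0.211,0],[0.37,-0.223,0]],"claw":[1,1,1,1,1,1,1,1,1,1,1,1]}' 20
python3 - <<'E'
from h import *
st=robot.state();R=RR(st["ee_rot"]);print(st["time_s"],st["finger_gap"],R.T@(np.array([.580,-.175,.18])-st["ee_pos"]))
E
```

```text
time_s: 1.95
ee_pos: [0.4911, -0.2799, 0.2317]
ee_rot: [-0.0, 0.986, 0.167, 0.001]
ft_force: [0.9, -1.0, -0.3]
finger_gap: -0.0001
1.95 -0.00013567903843461992 [ 0.1182961  -0.06982518  0.05201258]
```

```bash
python3 -m jog '{"angular":[[0,0,0],[0,0,0],[0,0,0],[0,0,0],[0,0,0],[0,0,0],[0,0,0],[0,0,0],[0,0,0]],"linear":[[0.02,-0.012,0],[0.045,-0.027,0.01],[0.07,-0.041,0.02],[0.095,-0.056,0.03],[0.11,-0.065,0.04],[0.117,-0.07,0.05],[0.117,-0.07,0.052],[0.117,-0.07,0.052],[0.117,-0.07,0.052]],"claw":[1,1,1,1,1,1,1,1,1]}'
python3 - <<'E'
from h import *
st=robot.state();R=RR(st["ee_rot"]);print(st["time_s"],st["finger_gap"],st["ee_pos"],R[:,2])
P={n:cams.get_image(n) for n in("top","side")}
for n in P:print(n,proj(P[n],st["ee_pos"]))
f=lambda x:cv2.resize(x,None,fx=4,fy=4,interpolation=cv2.INTER_CUBIC)
cv2.imwrite("pics/c2.png",np.hstack([f(P["top"]["image"][120:220,300:400]),f(P["side"]["image"][160:260,250:350])])[:,:,::-1])
E
```

```text
time_s: 2.7
ee_pos: [0.5753, -0.1825, 0.1793]
ee_rot: [0.001, 0.987, 0.163, -0.001]
ft_force: [0.7, -0.4, 0.2]
finger_gap: -0.0001
2.7 -0.00010610317629195018 [ 0.57526169 -0.18247795  0.17928049] [-0.00101712 -0.0014022  -0.9999985 ]
top [351.27673422 165.44803199]
side [294.61597408 203.82601215]
```

View pics/c2.png

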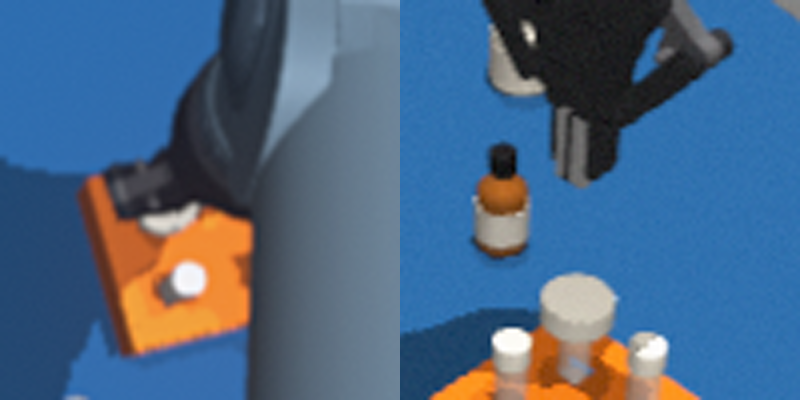

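Run:
```python
from h import *
p=cams.get_image("side");print(at_z(p,(296,231.7),.101),at_z(p,(294.4,233.4),.101))
st=robot.state();R=RR(st["ee_rot"]);print(st["time_s"],st["ee_pos"],R.T@(np.array([.580,-.175,.121])-st["ee_pos"]))
```

```text
[ 0.58863292 -0.17273549  0.101     ] [ 0.58335756 -0.17560554  0.101     ]
2.85 [ 0.57594759 -0.18231347  0.1801176 ] [ 0.00615808 -0.0057187   0.05911154]
```

```bash
python3 -m jog '{"angular":[[0,0,0],[0,0,0],[0,0,0],[0,0,0],[0,0,0],[0,0,0],[0,0,0],[0,0,0]],"linear":[[0.007,-0.0055,0],[0.007,-0.0055,0.012],[0.007,-0.0055,0.025],[0.007,-0.0055,0.038],[0.007,-0.0055,0.046],[0.007,-0.0055,0.05],[0.007,-0.0055,0.05],[0.007,-0.0055,0.05]],"claw":[1,1,1,1,1,1,1,1]}'
python3 - <<'E'
from h import *
st=robot.state();R=RR(st["ee_rot"]);print(st["time_s"],st["ee_pos"],R.T@(np.array([.581,-.175,.121])-st["ee_pos"]))
P={n:cams.get_image(n) for n in("top","side")}
st=robot.state();print(st["ee_pos"])
for n in P:print(n,proj(P[n],st["ee_pos"]),proj(P[n],[.581,-.175,.101]))
f=lambda x:cv2.resize(x,None,fx=6,fy=6,interpolation=cv2.INTER_CUBIC)
cv2.imwrite("pics/c3.png",np.hstack([f(P["top"]["image"][140:205,310:375]),f(P["side"]["image"][190:255,262:327])])[:,:,::-1])
E
```

```text
time_s: 3.52
ee_pos: [0.581, -0.1726, 0.1287]
ee_rot: [-0.0, 0.986, 0.164, -0.0]
ft_force: [0.2, -0.1, 0.1]
finger_gap: -0.0005
3.5167 [ 0.5809505  -0.17255624  0.12866088] [-0.00073841  0.00233273  0.00766007]
[ 0.58179168 -0.17271513  0.12982101]
top [342.33408726 166.15565644] [341.25112517 168.72334204]
side [293.64679689 221.15936293] [293.17587558 233.57562441]
```

View pics/c3.png

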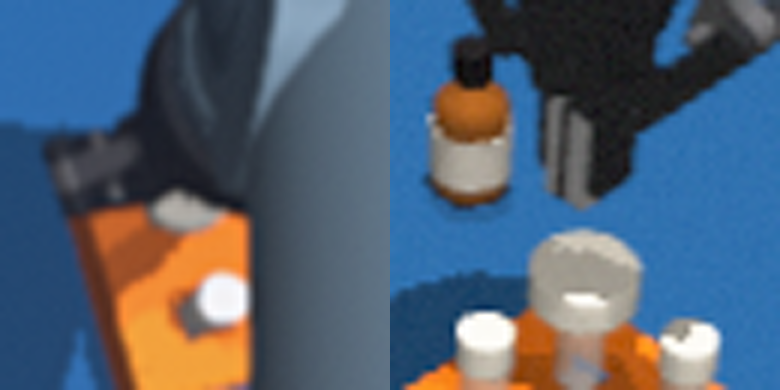

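Side view: the fingertips are directly above the wide cap, whose centre is at about (294.5,233.7). I'll drop the last 8 mm and hold.

```bash
python3 -m jog '{"angular":[[0,0,0],[0,0,0],[0,0,0],[0,0,0],[0,0,0],[0,0,0],[0,0,0],[0,0,0],[0,0,0],[0,0,0],[0,0,0],[0,0,0]],"linear":[[-0.002,0.0015,0.004],[-0.002,0.0015,0.008],[-0.002,0.0015,0.008],[-0.002,0.0015,0.008],[-0.002,0.0015,0.008],[-0.002,0.0015,0.008],[-0.002,0.0015,0.008],[-0.002,0.0015,0.008],[-0.002,0.0015,0.008],[-0.002,0.0015,0.008],[-0.002,0.0015,0.008],[-0.002,0.0015,0.008]],"claw":[1,1,1,1,1,1,1,1,1,1,1,1]}'
python3 - <<'E'
from h import *
P={n:cams.get_image(n) for n in("top","side")}
st=robot.state();print(st["ee_pos"])
f=lambda x:cv2.resize(x,None,fx=6,fy=6,interpolation=cv2.INTER_CUBIC)
cv2.imwrite("pics/c4.png",np.hstack([f(P["top"]["image"][140:205,310:375]),f(P["side"]["image"][190:255,262:327])])[:,:,::-1])
E
```

```text
time_s: 4.62
ee_pos: [0.5798, -0.1746, 0.1213]
ee_rot: [-0.0, 0.986, 0.164, 0.0]
ft_force: [-0.1, -0.3, 1.5]
finger_gap: -0.0
[ 0.57980565 -0.17458505  0.1212581 ]
```

View pics/c4.png

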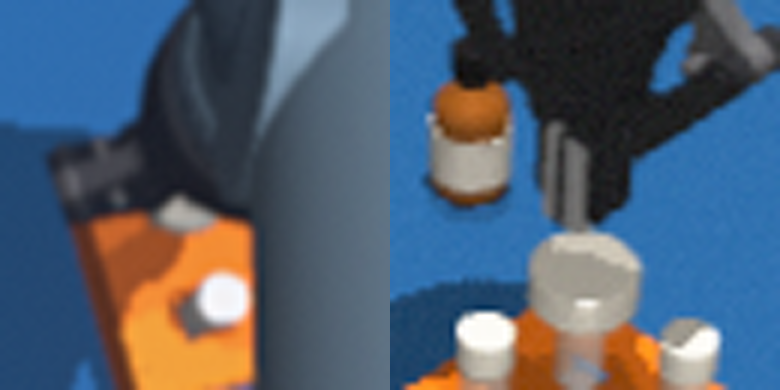

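The side view shows the tip over the cap with clear air between them. I'll hold about 2.8 s more.

```bash
python3 -m jog '{"angular":[[0,0,0],[0,0,0],[0,0,0],[0,0,0],[0,0,0],[0,0,0],[0,0,0],[0,0,0],[0,0,0],[0,0,0],[0,0,0],[0,0,0]],"linear":[[0,0,0],[0,0,0],[0,0,0],[0,0,0],[0,0,0],[0,0,0],[0,0,0],[0,0,0],[0,0,0],[0,0,0],[0,0,0],[0,0,0]],"claw":[1,1,1,1,1,1,1,1,1,1,1,1]}'; python3 -m jog '{"angular":[[0,0,0],[0,0,0],[0,0,0],[0,0,0],[0,0,0],[0,0,0],[0,0,0],[0,0,0],[0,0,0],[0,0,0],[0,0,0],[0,0,0]],"linear":[[0,0,0],[0,0,0],[0,0,0],[0,0,0],[0,0,0],[0,0,0],[0,0,0],[0,0,0],[0,0,0],[0,0,0],[0,0,0],[0,0,0]],"claw":[1,1,1,1,1,1,1,1,1,1,1,1]}';  python3 -m jog '{"angular":[[0,0,0],[0,0,0],[0,0,0],[0,0,0],[0,0,0],[0,0,0],[0,0,0],[0,0,0],[0,0,0],[0,0,0]],"linear":[[0,0,0],[0,0,0],[0,0,0],[0,0,0],[0,0,-0.01],[0,0,-0.03],[0,0,-0.05],[0,0,-0.07],[0,0,-0.085],[0,0,-0.09]],"claw":[1,1,1,1,1,1,1,1,1,1]}'
python3 - <<'E'
from h import *
st=robot.state();R=RR(st["ee_rot"]);print(st["time_s"],R.T@(np.array([.514,.149,.14])-st["ee_pos"]))
E
```

```text
time_s: 5.72
ee_pos: [0.5798, -0.1746, 0.1213]
ee_rot: [0.0, 0.986, 0.164, 0.0]
ft_force: [-0.3, 0.0, 0.2]
finger_gap: 0.0
time_s: 6.72
ee_pos: [0.5798, -0.1746, 0.1213]
ee_rot: [-0.0, 0.986, 0.164, -0.0]
ft_force: [-0.3, 0.1, -0.1]
finger_gap: 0.0
time_s: 7.55
ee_pos: [0.582, -0.175, 0.2155]
ee_rot: [0.001, 0.986, 0.164, 0.003]
ft_force: [1.2, 0.5, 1.8]
finger_gap: -0.0
7.55 [ 0.04025431 -0.3288623   0.07448199]
```

```bash
python3 -m jog '{"angular":[[0,0,0],[0,0,0],[0,0,0],[0,0,0],[0,0,0],[0,0,0],[0,0,0],[0,0,0],[0,0,0],[0,0,0],[0,0,0],[0,0,0]],"linear":[[0.002,-0.015,0],[0.006,-0.045,0],[0.01,-0.08,0],[0.015,-0.12,0],[0.02,-0.16,0],[0.025,-0.2,0],[0.03,-0.24,0.02],[0.035,-0.275,0.04],[0.039,-0.305,0.06],[0.042,-0.325,0.07],[0.042,-0.328,0.075],[0.042,-0.328,0.075]],"claw":[1,1,1,1,1,1,1,1,1,1,1,1]}'
python3 -m jog '{"angular":[[0,0,0],[0,0,0],[0,0,0],[0,0,0]],"linear":[[0,0,0.02],[0,0,0.04],[0,0,0.04],[0,0,0.04]],"claw":[1,1,1,1]}'
python3 - <<'E'
from h import *
P={n:cams.get_image(n) for n in("top","side")}
st=robot.state();R=RR(st["ee_rot"]);print(st["time_s"],st["ee_pos"],R.T@(np.array([.514,.149,.07])-st["ee_pos"]))
for n in P:print(n,proj(P[n],st["ee_pos"]),proj(P[n],[.514,.149,.046]))
f=lambda x:cv2.resize(x,None,fx=5,fy=5,interpolation=cv2.INTER_CUBIC)
cv2.imwrite("pics/c5.png",np.hstack([f(P["top"]["image"][145:225,150:230]),f(P["side"]["image"][130:210,170:250])])[:,:,::-1])
E
```

```text
time_s: 8.55
ee_pos: [0.5098, 0.1516, 0.1339]
ee_rot: [-0.0, 0.986, 0.167, -0.003]
ft_force: [-0.1, -0.6, -0.4]
finger_gap: 0.0001
time_s: 8.88
ee_pos: [0.5126, 0.1471, 0.0956]
ee_rot: [0.001, 0.987, 0.163, -0.001]
ft_force: [-0.0, 0.2, 0.2]
finger_gap: -0.0001
8.9833 [0.51441307 0.14844897 0.0974145 ] [-0.00025995 -0.00066999  0.02741373]
top [190.53811873 196.1692379 ] [193.88582595 198.60654342]
side [204.73937186 165.65459914] [206.3017339  182.58725321]
```

View pics/c5.png

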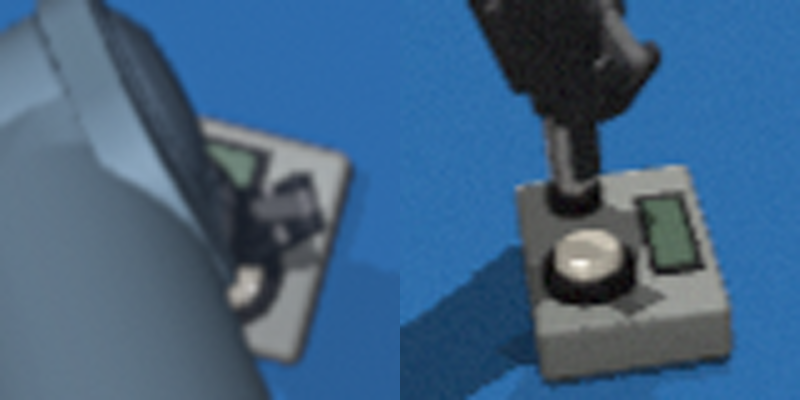

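The side view has the fingertip at about (204.5,168), and its projection falls over the large key at (207,180). It only seems to overlap the small key because of the perspective. I'll descend in steps.

```bash
python3 -m jog '{"angular":[[0,0,0],[0,0,0],[0,0,0],[0,0,0],[0,0,0],[0,0,0]],"linear":[[0,0,0.01],[0,0,0.02],[0,0,0.027],[0,0,0.03],[0,0,0.03],[0,0,0.03]],"claw":[1,1,1,1,1,1]}'
python3 - <<'E'
from h import *
P={n:cams.get_image(n) for n in("side",)}
st=robot.state();R=RR(st["ee_rot"]);print(st["time_s"],st["ee_pos"],st["ft_force"])
for n in P:print(n,proj(P[n],st["ee_pos"]))
cv2.imwrite("pics/c6.png",cv2.resize(P["side"]["image"][140:205,175:240],None,fx=8,fy=8,interpolation=cv2.INTER_CUBIC)[:,:,::-1])
E
```

```text
time_s: 9.48
ee_pos: [0.5129, 0.1493, 0.0658]
ee_rot: [-0.0, 0.986, 0.164, -0.0]
ft_force: [-0.2, -0.8, 0.3]
finger_gap: -0.0003
9.5333 [0.51334779 0.14943303 0.06625384] [-0.53532257  0.8564386   1.36092731]
side [205.31315595 175.99897774]
```

View pics/c6.png

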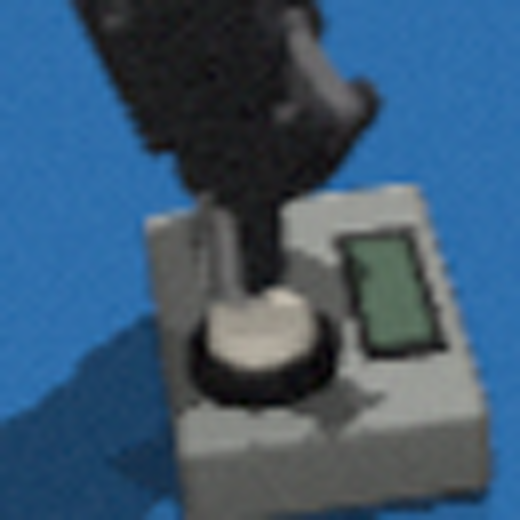

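```bash
python3 -m jog '{"angular":[[0,0,0],[0,0,0],[0,0,0],[0,0,0],[0,0,0]],"linear":[[-0.0005,0.002,0.003],[-0.0005,0.002,0.007],[-0.0005,0.002,0.01],[-0.0005,0.002,0.01],[-0.0005,0.002,0.01]],"claw":[1,1,1,1,1]}'
python3 -m jog '{"angular":[[0,0,0],[0,0,0],[0,0,0],[0,0,0]],"linear":[[0,0,0.002],[0,0,0.004],[0,0,0.004],[0,0,0.004]],"claw":[1,1,1,1]}'
python3 - <<'E'
from h import *
p=cams.get_image("side")
st=robot.state();print(st["time_s"],st["ee_pos"],st["ft_force"],proj(p,st["ee_pos"]))
cv2.imwrite("pics/c7.png",cv2.resize(p["image"][140:205,175:240],None,fx=8,fy=8,interpolation=cv2.INTER_CUBIC)[:,:,::-1])
E
```

```text
time_s: 9.95
ee_pos: [0.5142, 0.1471, 0.0566]
ee_rot: [0.0, 0.986, 0.164, 0.001]
ft_force: [0.2, -0.9, 2.5]
finger_gap: 0.0
time_s: 10.28
ee_pos: [0.5143, 0.1471, 0.054]
ee_rot: [0.001, 0.986, 0.164, 0.0]
ft_force: [-2.5, -2.1, 11.6]
finger_gap: -0.0002
10.3333 [0.51428713 0.147111   0.05401166] [-2.05714048 -1.61727324 11.90692902] [206.37858077 180.33847551]
```

View pics/c7.png

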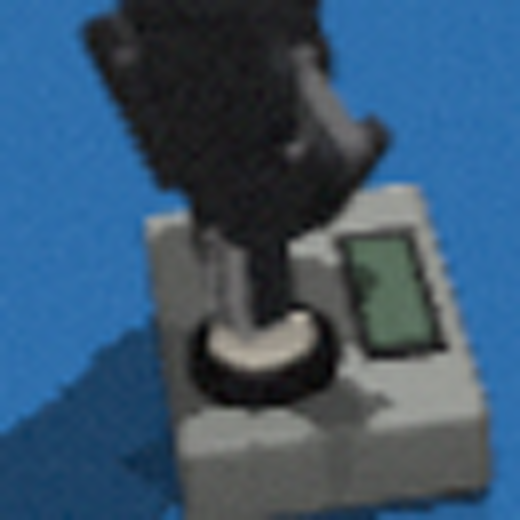

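Force is 12 N at z=54 mm, and the key has sunk in its collar in the picture. I'll push slightly further to confirm it has bottomed, then release.

```bash
python3 -m jog '{"angular":[[0,0,0],[0,0,0],[0,0,0],[0,0,0]],"linear":[[0,0,0.001],[0,0,0.002],[0,0,0.002],[0,0,0.002]],"claw":[1,1,1,1]}'
python3 - <<'E'
from h import *
p=cams.get_image("side")
st=robot.state();print(st["time_s"],st["ee_pos"],st["ft_force"],proj(p,st["ee_pos"]))
cv2.imwrite("pics/c8.png",cv2.resize(p["image"][140:205,175:240],None,fx=8,fy=8,interpolation=cv2.INTER_CUBIC)[:,:,::-1])
E
```

```text
time_s: 10.67
ee_pos: [0.5143, 0.1472, 0.0537]
ee_rot: [0.001, 0.986, 0.164, 0.0]
ft_force: [-5.7, -3.6, 23.3]
finger_gap: 0.0002
10.7167 [0.51429981 0.14713727 0.05371169] [-6.76110411 -3.55651613 21.71637606] [206.3900104  180.42937643]
```

View pics/c8.png

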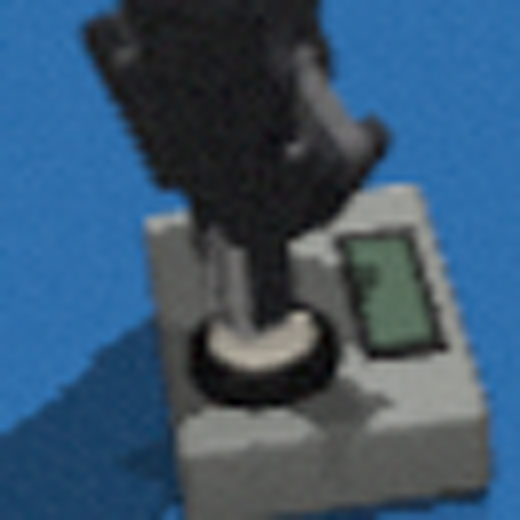

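Hard stop at z≈53.7 mm, with force up to 22 N, so the key is fully down. I'll release and move clear.

```bash
python3 -m jog '{"angular":[[0,0,0],[0,0,0],[0,0,0],[0,0,0],[0,0,0],[0,0,0],[0,0,0],[0,0,0],[0,0,0],[0,0,0],[0,0,0],[0,0,0]],"linear":[[0,0,-0.005],[0,0,-0.015],[0,0,-0.03],[0,0,-0.055],[0,0,-0.085],[0,0,-0.115],[0,0,-0.14],[-0.02,0.01,-0.155],[-0.05,0.02,-0.16],[-0.075,0.025,-0.16],[-0.085,0.03,-0.16],[-0.085,0.03,-0.16]],"claw":[1,1,1,1,1,1,1,1,1,1,1,1]}'
python3 -m jog '{"angular":[[0,0,0],[0,0,0],[0,0,0],[0,0,0]],"linear":[[0,0,0],[0,0,0],[0,0,0],[0,0,0]],"claw":[1,1,1,1]}'
python3 - <<'E'
from h import *
p=cams.get_image("side");save(p,"side9.png")
st=robot.state();print(st["time_s"],st["ee_pos"],st["ft_force"],abs(st["qvel"]).max())
cv2.imwrite("pics/c9.png",cv2.resize(p["image"][140:205,175:240],None,fx=8,fy=8,interpolation=cv2.INTER_CUBIC)[:,:,::-1])
E
```

```text
time_s: 11.72
ee_pos: [0.4403, 0.0892, 0.2094]
ee_rot: [0.001, 0.987, 0.163, -0.001]
ft_force: [-0.5, -0.0, -1.4]
finger_gap: -0.0002
time_s: 12.05
ee_pos: [0.4435, 0.0924, 0.2102]
ee_rot: [-0.001, 0.986, 0.165, 0.0]
ft_force: [0.3, -0.8, 0.3]
finger_gap: -0.0003
12.1 [0.44341935 0.09221548 0.21014683] [ 0.20089636  0.2657035  -0.21939774] 0.0052201615783209025
```

View pics/c9.png

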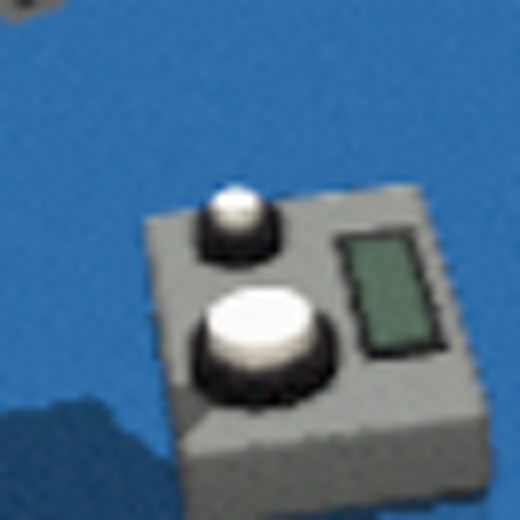

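View pics/side9.png

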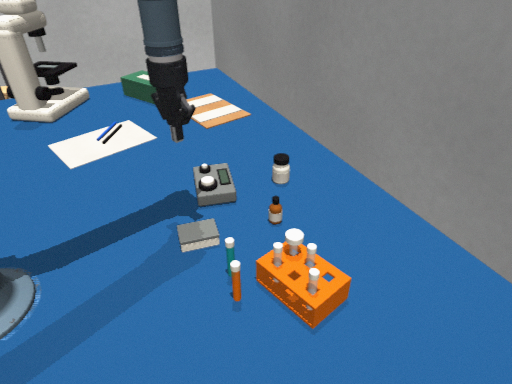

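The large key is back up at (207,181), nothing else has moved, and the hand is clear and still. Handing in.

```bash
python3 -c "
from plant import robot
print(robot.close_job())"
```

```text
the job is handed in; nothing more can be done
None
```

I pointed at the wide-capped tube, then pressed the large key once, and handed the job in at about 12 s; no verdict is reported.

- **Pointing:** I held the shut fingertips at (0.580, -0.175, 0.121), about 2 cm above the middle of the cap and pointing straight down, for about 3 s. The side view showed clear air between tip and cap.
- **Pressing:** I pressed the large key down to a hard stop at about 54 mm, with about 22 N at the end. The side view then showed the key back up.
- **Last checks:** The hand was clear and still at z = 0.21 m with about zero force. The tubes, rack, small reset key and other things looked unmoved.
- **Disagreement:** The two camera views differed by about 4 mm at both the cap and the key, so the pointing spot is good to a few millimetres. I had first guessed the key top at about 45 mm, but contact put it near 60 mm.

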